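Unclip the crate and park its lid on the sloped rest

ROBOT

A 7-joint arm with a two-finger parallel gripper is mounted at the origin on a cart in front of the work surface, level with it; the furniture and walls round the work are solid. World frame = base frame: x ahead of the robot, y to its left, z up, the work surface at z = 0. Lengths are in m, angles in rad, forces in N, time in s.
With the tool pointing down it reaches from about 0.4 to 0.85 m from the base axis. Payload 4.5 kg.
Tool frame: the origin (TCP) lies where the fingers leave the gripper's body, on its centre line; the fingertips stand 64 mm ahead of it and the grasp point (between the pads) lies 45 mm ahead of it; z points along the fingers, y is the line along which they close (so a half turn about z gives the same grasp; the last joint's range is limited). The gripper opens to 88 mm and grips with 3 to 60 N. Pads are 18 mm wide; open, the fingers measure 123 mm over their backs; the gripper's body (75 mm by 187 mm) begins 45 mm behind the grasp point.
Start: joints at [1.163, 0.689, -0.195, 1.565, 0.157, 0.902, -0.215], TCP at [0.267, -0.565, 0.303] pointing down, gripper open.
Joint ranges: [-3.01, 3.01], [-0.46, 2.08], [-1.47, 1.51], [0.13, 2.56], [-1, 4.14], [0.04, 2.09], [-2.66, 2.66]. Speed limits (rad/s): [2.57, 2.57, 3.14, 3.14, 3.14, 3.14, 3.14].

INTERFACE

Orientations are given as a unit quaternion [x, y, z, w].
In Python, from plant import r gives the robot as it stands.
- The arm moves only by the tool play_rows, never from a script. Its arguments are lists of equal length, an entry for each row: "translation": the shift along the tool's x, y, z in m, a list of three; "delta_rot": the turn, a rotation vector about the tool's x, y, z in degrees, a list of three; "grip": the opening, from -1 (shut) to 1 (fully open). In form: {"translation": [[x, y, z], ...], "delta_rot": [[rx, ry, rz], ...], "grip": [grip, ...]}. A call has 1 to 20 rows; each row shifts and turns the commanded pose from where the row before left it, along the tool's axes as they then stand; what a row does not reach is not made up. A row lasts 1/8 s, in which the tool goes at most 62.5 mm and 10.7 degrees, less where a joint would pass 70% of its speed; a pose out of reach is approached as far as the arm can. A call with a gripper value outside its range is refused whole. The fingers move at their own pace and stop on an object; "squeeze" is the grip in N (left out, the last holds). Time passes only in rows, so rows that do not move let the fingers close. It gives the time, the measured TCP pose, the force, the opening and the grip force at its end, in the units of the state.
- r.get_state(): the state, without advancing time (a new reading comes with each control period).
- r.snapshot(name): name is "scene" or "side" or "wrist"; returns the picture (420x560x3 uint8, blue, green, red); there is no depth.
- r.get_calibration(name): a dict with "intrinsics" (3x3 intrinsics, pixels), "k1" (the pictures are not rectified: a ray, as slopes to the right and down, at radius r is drawn at 1 + k1 r^2 times it, then the intrinsics apply), "eye" and "rotation" of the camera in the world. Camera axes: x right, y up, looking along -z (the intrinsics and any distortion apply to the point x, -y, -z); pixel columns grow to the right and rows downward; lengths in m; the calibration is good to about 2 mm. A picture is of the moment at which its call begins: read the wrist's pose just before it. get_calibration takes no time and is no camera call; for the wrist camera it gives the pose at the moment of the call.
- r.finish_job(): hands the job in; it is judged then, once.
Trained networks look in the newest picture that a camera, given by its name, has taken for a name from the list of things; names that differ only in an ending like _2 or _b are one class to them, and where a whole thing is asked for, a point or a joint stands for the part that bears it (a point fixed in the world has none). Each returns a list of dicts, best first, with "confidence" (0 to 1); they miss things now and then, are a little off and sometimes report something else, mostly with a low value. They report only what shows in the picture. A call takes as long as a camera call.
- r.look_for(camera, target): "point" ([x, y, z] in m, in world coordinates, good to about 4 mm: the middle of the surface that is visible of it).
- r.silhouettes(camera, target): "pixels" (420x560 bool, what is visible of it).
The state is a dict: "clock": time; "q": joint angles; "qd": joint speeds; "joint_torque": joint torques, N m; "tool_pos": TCP position; "eef_rot": TCP orientation; "contact_force": force on the tool from outside, world axes, zero at the start; "moment": the same for the moment, N m; "opening": opening from 0.0 (shut) to 1.0 (fully open); "finger_force": force on a finger pad.
Only numpy, scipy, OpenCV 4.12 (cv2) and the standard library are available. Lean on these libraries where they do the work, as an engineer would, in place of code of your own. Each camera call takes 0.05 s, during which the arm holds its last target. There are 200 camera calls.

TASK

Open the small parts crate: flip both sprung clips outward off the lid's two opposite edges so that they stay open, then lift the lid off by its grip and lay it, grip upward, flat on the sloped lid rest between its cheeks, with its edge down against the rest's ledge. Set the lid down under control, do not drop it, and leave the things standing around where they are.

Things in the scene. Friction and masses are not known exactly. Their poses are not given: they have to be found in the camera images.
- crate: grey open-topped parts crate, 140 (its x) x 130 (its y) x 80 mm high, fixed to the bench; origin: centre of its underside, z up. A loose lid lies on its rim, held by two steel bale clips, in the middle of its +y side (clip_left) and of its -y side (clip_right). The parts in it are of no concern
- lid: loose grey lid, 0.2 to 0.33 kg, plate 150 (x) x 140 (y) x 8 mm; origin: centre of the plate's underside, 80 mm above the crate's underside when on; z up, axes parallel to the crate's at first. Mid-top a grip rib 14 mm thick (along x), 44 mm long (along y), z 8 to 38 mm. A locating lip reaches 5 mm below the plate, 3 mm play in the crate. Same when turned half a turn about z
- clip_left (a joint): hinge of the clip on the crate's +y side: 0 = closed, hooked over the lid's edge; grows as it swings outward and down to its stop at 1.8. Axis along the crate's x through the crate's point (0, 77, 48) mm. Sprung dead centre at 0.6 rad: below it the clip snaps shut, past it it snaps open to the stop and stays. Flipping torque about 0.25 N m
- clip_right (a joint): the same on the crate's -y side, hinge axis through the crate's point (0, -77, 48) mm; 0 = closed, grows outward (towards the crate's -y) and down, dead centre 0.6, open stop 1.8
- tab_left (a point): point on clip_left's thumb tab, 75 mm from its hinge axis. Closed, the tab is an upright plate 40 mm wide, 4 mm thick, rolled top edge 8 mm thick, 92 to 135 mm above the crate's underside, inner face 76 mm from the crate's mid-plane. Below it a hook plate reaches in to 62 mm, top at 96 mm (at most 99 while swinging). Push the tab outward from the lid side with shut fingers, or pinch it
- tab_right (a point): the same point on the tab of clip_right, mirrored
- rest: aluminium sloped lid rest, fixed to the bench, 176 (its x) x about 140 (its y) x 105 mm high; origin: centre of its underside, z up; its bed rises towards its +y (about the robot's left) and faces its -y
- rest_bed: the rest's bed, tilted 30 degrees: origin on its upper face, 58 mm above the bench; y up the slope, x level across, z out of the bed. Ledge 18 mm high along the lower (-y) edge, inner face y = -72 mm; cheeks 8 mm high at the sides, inner faces x = +-84 mm. A lid lying home has its origin at about (0, -2, 5) mm here, its y along the bed's y (either way round), z along the bed's z
- screwdriver: bystander: blue-handled screwdriver 177 mm long lying at the front left of the bench; origin under its middle
- marker_pen: bystander: white marker pen with a blue cap, 136 mm, lying at the front right; origin under its middle
- small_beaker: bystander: small clear beaker, 73 mm wide, 86 mm high, front left; origin under its middle
- amber_jar: bystander: jar with a black cap, 43 mm wide, 62 mm high, near the front in the middle; origin under its middle
- white_jar: bystander: white-capped jar, 40 mm wide, 70 mm high, at the back; origin under its middle
- glue: bystander: upright glue stick, 28 mm wide, 95 mm high, at the back; origin under its middle

How it is judged:
On the way, in this order (a step that is already met when the one before it is completed fails the run):
1. both clips flipped open, the lid still on the crate (value of joint each of clip_left, clip_right above 1.2 rad and distance between lid and crate below 0.09 m), for 0.2 s.
2. the lid lifted clear of the crate (z of lid in the frame of crate above 0.1 m), for 0.1 s.
At the end, for the whole second after the job is handed in: Both clips stay open (over 1.2 rad). The lid lies still and released, grip up, flat on the rest's bed (within 0.08 rad, its underside less than 10 mm off the bed), between the cheeks (centred within 14 mm) and against the ledge (its edge within about 12 mm of it) (value of joint each of clip_left, clip_right above 1.2 rad and x of lid in the frame of rest_bed between -0.014 and 0.014 m and y of lid in the frame of rest_bed between -0.01 and 0.01 m and z of lid in the frame of rest_bed between 0 and 0.01 m and angle between the z axis of lid and the z axis of rest_bed, either way round below 0.08 rad and angle between lid's own z axis and vertical below 1 rad and linear speed of lid below 0.02 m/s); the robot touches nothing.
It fails at once if the lid dropped: moving faster than 0.4 m/s while no finger touches it (linear speed of lid above 0.4 m/s and contact force between the fingers and lid below 0.05 N).
It fails at once if a bystander moved more than 30 mm (distance of any of screwdriver, marker_pen, small_beaker, amber_jar, white_jar, glue from where it was at the start of the episode above 0.03 m).
It also fails if it takes over 56 s, if anything falls off the work surface, if the arm or the gripper's body presses on something with over 40 N, if the wrist force passes 120 N, or if a joint passes its speed limit or range.

## Working session

There is one attempt and no reset: what is moved stays moved. The work goes in short steps, Python scripts to look and compute and a tool call to move; the robot and the scene stay as the last step left them, time stands still between calls to the robot, and variables do not carry over. Pictures are saved under pics/ and viewed, at most 13 in all, crops included, and the job is handed in when it is done.

Besides the shell and the picture viewer there is one more tool, called after "Emit:" as name(argument=value, ...), one argument or row to a line, values as JSON. play_rows: Moves the arm, as the interface text tells. Its arguments: {"type":"object","properties":{"translation":{"type":"array","items":{"type":"array","items":{"type":"number"}}},"delta_rot":{"type":"array","items":{"type":"array","items":{"type":"number"}}},"grip":{"type":"array","items":{"type":"number"}},"squeeze":{"type":"number"}},"required":["translation","delta_rot","grip"]}

```bash
mkdir -p pics; ls; python3 - <<'E'
from plant import r
import cv2,numpy as np
np.set_printoptions(precision=4,suppress=True)
s=r.get_state(); print(s['clock'],s['tool_pos'],s['eef_rot'],s['opening'])
for c in ("scene","side"):
    cv2.imwrite(f"pics/{c}0.png",r.snapshot(c)); k=r.get_calibration(c); print(c,k)
    for t in ["crate","lid","tab_left","tab_right","clip_left","rest","rest_bed","small_beaker","amber_jar","white_jar","glue","screwdriver","marker_pen"]:
        if c=="side" and t in("screwdriver","marker_pen","glue"): continue
        print(t,[(np.round(d['point'],4),round(d['confidence'],2)) for d in r.look_for(c,t)[:2]])
print(r.get_state()['clock'])
E
```

```text
pics
0.0 [ 0.267  -0.5645  0.3019] [ 0.9757  0.2191 -0.0003 -0.0009] 1.0006193414600801
scene {'intrinsics': array([[525.7797,   0.    , 279.9299],
       [  0.    , 525.7797, 209.0075],
       [  0.    ,   0.    ,   1.    ]]), 'k1': -0.08383158361794636, 'eye': array([-0.4215, -0.8756,  1.132 ]), 'rotation': array([ 0.3949, -0.1847, -0.3781,  0.8167])}
crate [(array([ 0.4282, -0.0162,  0.049 ]), 0.63)]
lid [(array([0.4721, 0.0321, 0.0868]), 0.7)]
tab_left []
tab_right []
clip_left [(array([0.4575, 0.1055, 0.1008]), 0.5)]
rest [(array([ 0.5046, -0.2834,  0.0613]), 0.94)]
rest_bed [(array([ 0.5211, -0.2878,  0.0626]), 0.88), (array([ 0.4958, -0.0455,  0.0992]), 0.4)]
small_beaker [(array([0.3777, 0.2915, 0.0366]), 0.66)]
amber_jar [(array([ 0.4182, -0.1226,  0.0494]), 0.69)]
white_jar [(array([0.7376, 0.001 , 0.0496]), 0.65)]
glue [(array([ 0.5042, -0.2844,  0.061 ]), 0.62), (array([0.7083, 0.1157, 0.0521]), 0.61)]
screwdriver []
marker_pen [(array([ 0.3495, -0.4063,  0.0149]), 0.63), (array([ 0.5186, -0.2872,  0.064 ]), 0.61)]
side {'intrinsics': array([[451.949 ,   0.    , 274.5646]
[... 166 characters left out ...]
rray([ 0.5098, -0.0254, -0.0512,  0.8584])}
crate [(array([ 0.4823, -0.0276,  0.0525]), 0.65), (array([0.4666, 0.0253, 0.0846]), 0.63)]
lid [(array([0.4646, 0.0254, 0.0899]), 0.82)]
tab_left [(array([0.462 , 0.1085, 0.1088]), 0.6), (array([ 0.5088, -0.3044,  0.058 ]), 0.34)]
tab_right [(array([ 0.4968, -0.0471,  0.1076]), 0.63)]
clip_left [(array([0.3898, 0.2942, 0.0584]), 0.45)]
rest [(array([ 0.5112, -0.3027,  0.0557]), 0.84)]
rest_bed [(array([ 0.5182, -0.3023,  0.0578]), 0.94)]
small_beaker [(array([0.3899, 0.2956, 0.061 ]), 0.96)]
amber_jar [(array([ 0.4212, -0.1335,  0.044 ]), 0.81), (array([ 0.7476, -0.0032,  0.0465]), 0.74)]
white_jar [(array([ 0.7443, -0.004 ,  0.0454]), 0.89)]
1.25
```

View pics/scene0.png

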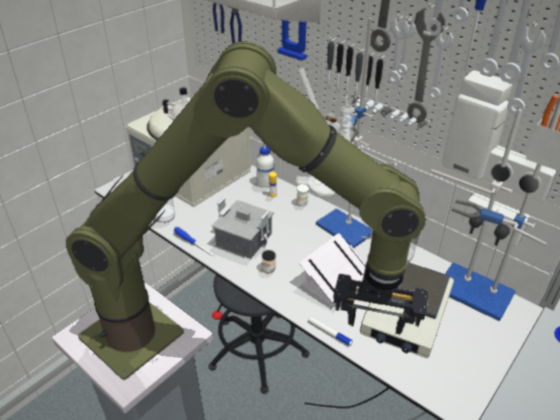

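View pics/side0.png

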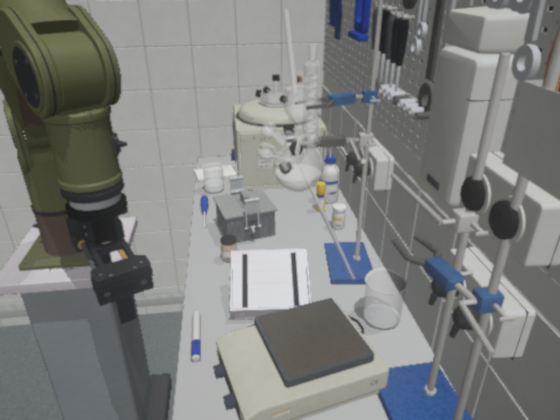

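The crate is at about (240,228) in the scene view, with its tabs at 12° yaw. The rest is at about (335,270), right of the crate. The bystanders are clear of both. I'm moving the wrist camera over the area.

```bash
cat >h.py <<'E'
from plant import r
import cv2,numpy as np
from scipy.spatial.transform import Rotation as Ro
np.set_printoptions(precision=4,suppress=True)
def down(yaw,tilt=0):  # tool x at yaw deg, z down; tilt about tool y afterwards
    c,s=np.cos(np.radians(yaw)),np.sin(np.radians(yaw))
    return Ro.from_matrix(np.array([[c,s,0],[s,-c,0],[0,0,-1]]))*Ro.from_euler('y',tilt,degrees=True)
def plan(p,R,n,start=None):
    s=r.get_state(); p0,R0=start if start else (np.array(s['tool_pos']),Ro.from_quat(s['eef_rot']))
    d=np.degrees((R0.inv()*R).as_rotvec())/n; st=(np.array(p)-p0)/n
    T=[np.round((R0*Ro.from_rotvec(d*i,degrees=True)).inv().apply(st),4).tolist() for i in range(n)]
    if np.abs(d).max()<.02: T=T[:1]
    print(n,'rows rot',np.round(d,2),'trans',T); return np.array(p),R
def proj(cal,X):
    x=Ro.from_quat(cal['rotation']).inv().apply(np.atleast_2d(X)-cal['eye'])
    u=np.c_[x[:,0],-x[:,1]]/-x[:,2:]; u*=1+cal['k1']*(u**2).sum(1,keepdims=True)
    K=cal['intrinsics']; return u*[K[0,0],K[1,1]]+[K[0,2],K[1,2]]
E
python3 - <<'E'
from h import *
plan([.43,-.1,.42],down(102),11)
E
```

```text
11 rows rot [ 0.    0.   -6.97] trans [[0.0314, -0.0319, -0.0107], [0.0351, -0.0278, -0.0107], [0.0382, -0.0234, -0.0107], [0.0408, -0.0186, -0.0107], [0.0427, -0.0135, -0.0107], [0.044, -0.0082, -0.0107], [0.0447, -0.0028, -0.0107], [0.0447, 0.0027, -0.0107], [0.0441, 0.0081, -0.0107], [0.0428, 0.0134, -0.0107], [0.0408, 0.0184, -0.0107]]
```

Emit:
play_rows(
  translation=[
    [0.031,-0.032,-0.011],
    [0.035,-0.028,-0.011],
    [0.038,-0.023,-0.011],
    [0.041,-0.019,-0.011],
    [0.043,-0.0135,-0.011],
    [0.044,-0.008,-0.011],
    [0.045,-0.003,-0.011],
    [0.045,0.003,-0.011],
    [0.044,0.008,-0.011],
    [0.043,0.013,-0.011],
    [0.041,0.018,-0.011],
    [0,0,0],
    [0,0,0],
  ],
  delta_rot=[
    [0,0,-7],
    [0,0,-7],
    [0,0,-7],
    [0,0,-7],
    [0,0,-7],
    [0,0,-7],
    [0,0,-7],
    [0,0,-7],
    [0,0,-7],
    [0,0,-7],
    [0,0,-7],
    [0,0,0],
    [0,0,0],
  ],
  grip=[-1,-1,-1,-1,-1,-1,-1,-1,-1,-1,-1,-1,-1],
)

```text
clock: 2.88
tool_pos: [0.4276, -0.0992, 0.4235]
eef_rot: [0.628, 0.778, -0.001, 0.0]
contact_force: [0.4, -0.1, 0.5]
opening: 0.005
finger_force: 0.0
```

```bash
python3 - <<'E'
from h import *
s=r.get_state(); print(s['clock'],s['tool_pos'],s['eef_rot'],s['q'],s['opening'])
cv2.imwrite("pics/wrist1.png",r.snapshot("wrist")); cal=r.get_calibration("wrist"); print(cal)
for t in ["crate","lid","tab_left","tab_right","clip_left","clip_right","rest","rest_bed","amber_jar"]:
    print(t,[(np.round(d['point'],4),round(d['confidence'],2)) for d in r.look_for("wrist",t)[:2]])
E
```

```text
2.875 [ 0.4276 -0.0992  0.4235] [ 0.6277  0.7785 -0.0005  0.    ] [ 0.6135  0.3374 -0.6788  1.8933  0.251   0.9971  0.0381] 0.004586511761312352
{'intrinsics': array([[364.0311,   0.    , 283.8678],
       [  0.    , 364.0311, 205.1995],
       [  0.    ,   0.    ,   1.    ]]), 'k1': -0.0423438767524374, 'eye': array([ 0.4105, -0.0193,  0.5053]), 'rotation': array([-0.1584, -0.0165,  0.1043,  0.9817])}
crate [(array([ 0.4932, -0.0366,  0.0988]), 0.55)]
lid [(array([0.4807, 0.0287, 0.0886]), 0.71)]
tab_left []
tab_right [(array([ 0.492 , -0.0351,  0.096 ]), 0.73)]
clip_left []
clip_right [(array([ 0.4935, -0.0384,  0.0991]), 0.78)]
rest [(array([ 0.5321, -0.2439,  0.0077]), 0.7)]
rest_bed [(array([ 0.539 , -0.2403,  0.0898]), 0.62)]
amber_jar [(array([ 0.4253, -0.1147,  0.0621]), 0.61)]
```

View pics/wrist1.png

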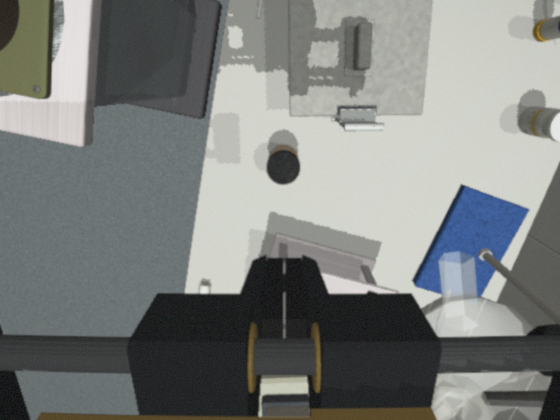

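The lid's near edge runs from (290,110) to (422,116), with the grip at (358,47). It is almost aligned with the tool. The rest's top edge, around (330,245), is partly behind the gripper, so I'm looking at the rest next and then back over the crate.

Emit:
play_rows(
  translation=[
    [-0.048,0.004,0],
    [-0.048,0.004,0],
    [-0.048,0.004,0],
    [-0.048,0.004,0],
    [-0.048,0.004,0],
    [0,0,0],
    [0,0,0],
  ],
  delta_rot=[
    [0,0,0],
    [0,0,0],
    [0,0,0],
    [0,0,0],
    [0,0,0],
    [0,0,0],
    [0,0,0],
  ],
  grip=[-1,-1,-1,-1,-1,-1,-1],
)

```text
clock: 4.25
tool_pos: [0.4986, -0.3277, 0.4235]
eef_rot: [0.627, 0.779, 0.0, -0.001]
contact_force: [-0.7, 1.0, -0.2]
opening: 0.004
finger_force: 0.0
```

```bash
python3 - <<'E'
from h import *
s=r.get_state(); print(s['clock'],s['tool_pos'],s['eef_rot'],s['q'])
np.savez("calA.npz",**r.get_calibration("wrist"))
cv2.imwrite("pics/wristA.png",r.snapshot("wrist"))
for t in ["rest","rest_bed"]:
    print(t,[(np.round(d['point'],4),round(d['confidence'],2)) for d in r.look_for("wrist",t)[:2]])
E
```

```text
4.25 [ 0.4986 -0.3277  0.4235] [ 0.6269  0.7791  0.0004 -0.0006] [ 0.8394  0.5777 -0.5988  1.468   0.3352  1.2002  0.4101]
rest [(array([ 0.5169, -0.2901,  0.061 ]), 0.61), (array([ 0.5155, -0.2872,  0.0617]), 0.57)]
rest_bed [(array([ 0.5157, -0.2883,  0.0634]), 0.77)]
```

Emit:
play_rows(
  translation=[
    [0.048,0.008,0],
    [0.048,0.008,0],
    [0.048,0.008,0],
    [0.048,0.008,0],
    [0.048,0.008,0],
    [0.048,0.008,0],
    [0.048,0.008,0],
    [0,0,0],
    [0,0,0],
  ],
  delta_rot=[
    [0,0,0],
    [0,0,0],
    [0,0,0],
    [0,0,0],
    [0,0,0],
    [0,0,0],
    [0,0,0],
    [0,0,0],
    [0,0,0],
  ],
  grip=[-1,-1,-1,-1,-1,-1,-1,-1,-1],
)

```text
clock: 5.52
tool_pos: [0.4814, 0.0112, 0.4239]
eef_rot: [0.627, 0.779, -0.0, 0.0]
contact_force: [-0.7, -0.5, 0.4]
opening: 0.003
finger_force: 0.0
```

```bash
python3 - <<'E'
from h import *
s=r.get_state(); print(s['clock'],s['tool_pos'],s['eef_rot'],s['q'])
np.savez("calB.npz",**r.get_calibration("wrist"))
cv2.imwrite("pics/wristB.png",r.snapshot("wrist"))
for t in ["crate","lid","tab_left","tab_right","clip_left","clip_right"]:
    print(t,[(np.round(d['point'],4),round(d['confidence'],2)) for d in r.look_for("wrist",t)[:2]])
E
```

```text
5.525 [0.4814 0.0112 0.4239] [ 0.627   0.779  -0.0004  0.0005] [ 0.3303  0.4036 -0.6631  1.7882  0.2844  1.0469 -0.2224]
crate []
lid [(array([0.4811, 0.0432, 0.0843]), 0.68)]
tab_left [(array([0.4659, 0.1057, 0.0922]), 0.6), (array([0.7426, 0.0155, 0.0642]), 0.56)]
tab_right [(array([ 0.4964, -0.0366,  0.1049]), 0.75)]
clip_left [(array([0.4646, 0.1063, 0.0933]), 0.95), (array([0.7446, 0.0148, 0.0663]), 0.74)]
clip_right [(array([ 0.5602, -0.3616,  0.0268]), 0.58), (array([ 0.498 , -0.038 ,  0.1031]), 0.56)]
```

View pics/wristA.png

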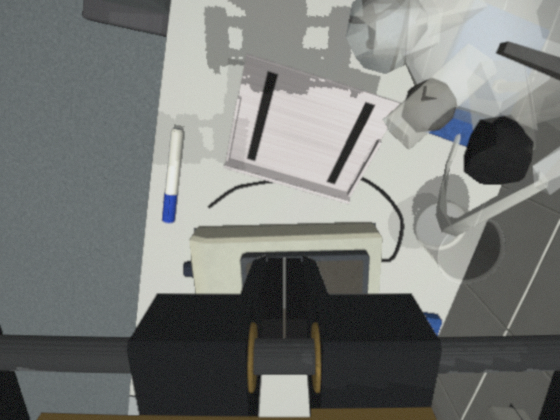

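View pics/wristB.png

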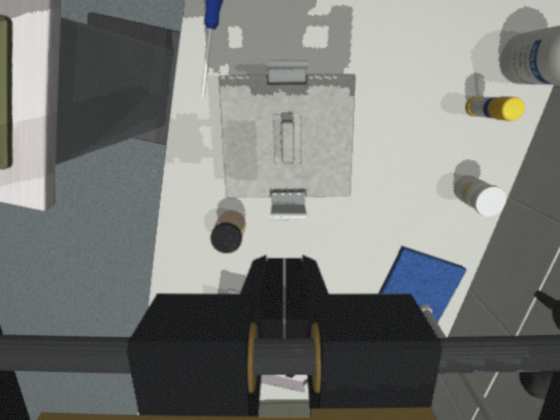

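The lid corners are at about (219,76), (355,75), (226,196) and (351,196). The rest's bed is the tilted quad around (310,125), with its ledge along (227,163)–(348,198). I'm fitting both poses and overlaying the models.

```bash
cat >fit.py <<'E'
from h import *
from scipy.optimize import least_squares
cA=dict(np.load("calA.npz")); cB=dict(np.load("calB.npz"))
def place(p,X): return Ro.from_euler('z',p[2]).apply(X)+[p[0],p[1],0]
L=np.array([[-75,70,88],[75,70,88],[-75,-70,88],[75,-70,88]])/1e3
uv=np.array([[219,76],[355,75],[226,196],[351,196]])
f=least_squares(lambda p:(proj(cB,place(p,L))-uv).ravel(),[.48,.035,.2]); pc=f.x
print('crate',pc,np.degrees(pc[2]),f.fun)
def bed(X): return Ro.from_euler('x',30,degrees=True).apply(np.array(X,float)/1e3)+[0,0,.058]
E
python3 - <<'E'
from fit import *
A=cv2.imread("pics/wristA.png")
pr=np.array([.515,-.295,-.0])
# initial by ledge/cheek lines
img=cv2.resize(A[45:210,215:415],None,fx=3.5,fy=3.5,interpolation=cv2.INTER_CUBIC)
B=cv2.imread("pics/wristB.png")
img2=cv2.resize(B[55:225,205:365],None,fx=3.5,fy=3.5,interpolation=cv2.INTER_CUBIC)
G=np.array([[-7,22,38],[7,22,38],[7,-22,38],[-7,-22,38]])/1e3+[0,0,.08]
for Q in (L[[0,1,3,2]],G):
    cv2.polylines(img2,[((proj(cB,place(pc,Q))-[205,55])*3.5).astype(int)],1,(0,0,255),1)
cv2.imwrite("pics/cA.png",img); cv2.imwrite("pics/cB.png",img2)
E
```

```text
crate [0.4812 0.0351 0.2242] 12.847134739375898 [-0.6356 -0.9498  1.3296 -1.2825 -0.2649  1.9855 -0.4981  0.8382]
```

View pics/cA.png

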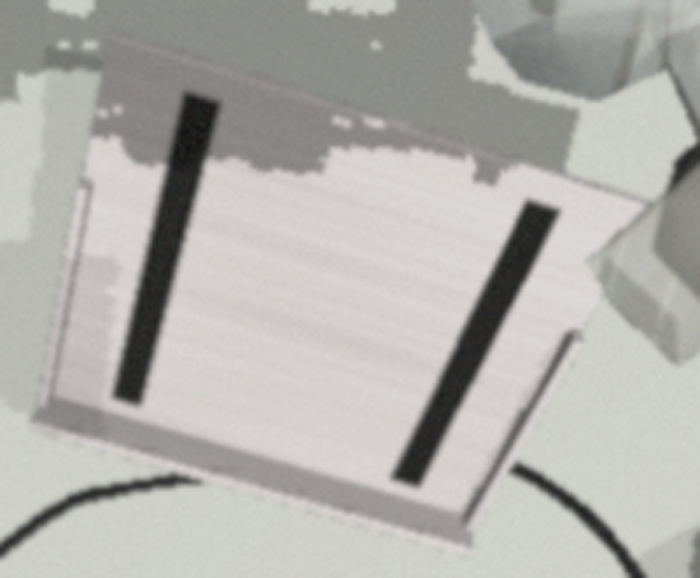

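View pics/cB.png

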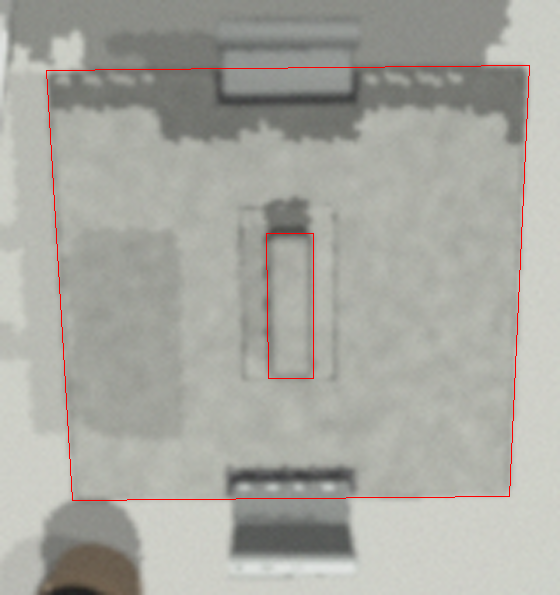

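The crate fit matches to about a pixel. In the rest crop, the bed/ledge line runs from (53,398) to (462,514), and the ledge top from (37,419) to (469,540).

```bash
cat >>fit.py <<'E'
Lb=bed([[-84,-72,0],[84,-72,0],[-88,-72,18],[88,-72,18]])
uvr=np.array([[53,398],[462,514],[37,419],[469,540]])/3.5+[215,45]
fr=least_squares(lambda p:(proj(cA,place(p,Lb))-uvr).ravel(),[.515,-.295,0]); pr=fr.x
print('rest',pr,np.degrees(pr[2]),fr.fun)
E
python3 - <<'E'
from fit import *
A=cv2.imread("pics/cA.png")
def dr(Q,col): cv2.polylines(A,[((proj(cA,place(pr,bed(Q)))-[215,45])*3.5).astype(int)],1,col,1)
dr([[-84,-72,0],[84,-72,0],[84,72,0],[-84,72,0]],(0,0,255)); dr([[-88,-72,18],[88,-72,18]],(255,0,0))
dr([[84,-72,8],[84,30,8]],(0,160,0)); dr([[-84,-72,8],[-84,30,8]],(0,160,0)); dr([[0,-72,0],[0,80,0]],(200,0,200))
cv2.imwrite("pics/cA2.png",A)
E
```

```text
crate [0.4812 0.0351 0.2242] 12.847134739375898 [-0.6356 -0.9498  1.3296 -1.2825 -0.2649  1.9855 -0.4981  0.8382]
rest [ 0.5182 -0.296  -0.0675] -3.864864844606543 [-0.3856 -1.2829  1.0151 -0.8986 -2.0779  0.6578  1.5422  1.8049]
```

View pics/cA2.png

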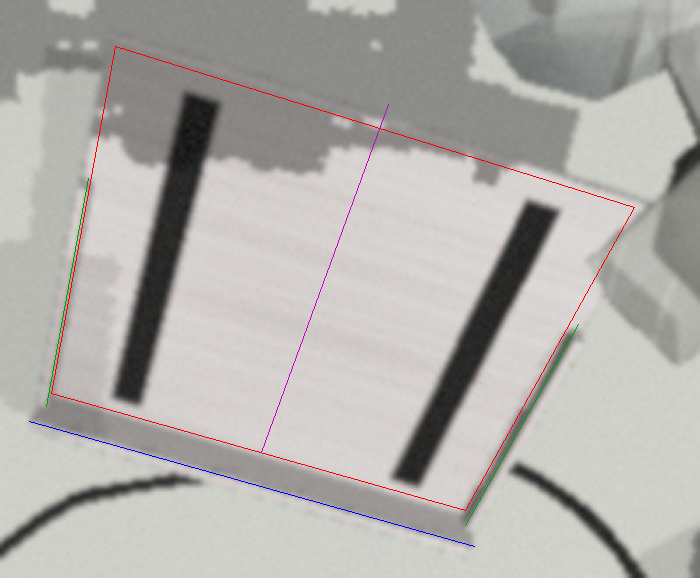

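The rest fit agrees with the picture. Next I'm planning the clip pushes and checking how close the glassware near the rest is.

```bash
python3 - <<'E'
from fit import *
c=lambda y,z:place(pc,[[0,y,z]])[0]
R=down(102.85)
a=plan(c(.045,.20),R,6); a=plan(c(.045,.17),R,1,a); a=plan(c(.125,.17),R,8,a); 
a=plan(c(.07,.205),R,2,a); a=plan(c(-.045,.205),R,3,a); a=plan(c(-.045,.17),R,1,a); a=plan(c(-.125,.17),R,8,a)
# glass: triangulate
c1=dict(np.load("calA.npz")); 
c1['eye']=np.array([.4105,-.0193,.5053]); c1['rotation']=np.array([-.1584,-.0165,.1043,.9817])
for ua,u1 in (((485,150),(490,340)),((390,40),(470,330)),((430,105),(455,280)),((455,215),(485,255))):
    f=least_squares(lambda X:np.r_[(proj(cA,X)-ua).ravel(),(proj(c1,X)-u1).ravel()],[.65,-.2,.1]); print(f.x,f.fun)
E
```

```text
crate [0.4812 0.0351 0.2242] 12.847134739375898 [-0.6356 -0.9498  1.3296 -1.2825 -0.2649  1.9855 -0.4981  0.8382]
rest [ 0.5182 -0.296  -0.0675] -3.864864844606543 [-0.3856 -1.2829  1.0151 -0.8986 -2.0779  0.6578  1.5422  1.8049]
6 rows rot [-0.   0.  -0.1] trans [[0.0115, 0.0007, 0.0373], [0.0115, 0.0007, 0.0373], [0.0115, 0.0007, 0.0373], [0.0115, 0.0008, 0.0373], [0.0115, 0.0008, 0.0373], [0.0115, 0.0008, 0.0373]]
1 rows rot [0. 0. 0.] trans [[0.0, 0.0, 0.03]]
8 rows rot [0. 0. 0.] trans [[0.01, 0.0, 0.0]]
2 rows rot [0. 0. 0.] trans [[-0.0275, -0.0, -0.0175]]
3 rows rot [0. 0. 0.] trans [[-0.0383, -0.0, 0.0]]
1 rows rot [0. 0. 0.] trans [[0.0, 0.0, 0.035]]
8 rows rot [0. 0. 0.] trans [[-0.01, -0.0, 0.0]]
[ 0.7117 -0.2622  0.1311] [ 10.3664   0.9065 -12.4043  -1.3943]
[ 0.5739 -0.1958  0.2319] [ 38.7267   0.7806 -49.8651  -2.2566]
[ 0.6767 -0.2271  0.0546] [ 15.0162   0.6026 -17.4981  -0.9848]
[ 1.652  -0.6971 -1.3888] [ 15.7692   1.2578 -16.327   -1.3512]
```

Emit:
play_rows(
  translation=[
    [0.0115,0.0007,0.037],
    [0.0115,0.0007,0.037],
    [0.0115,0.0007,0.037],
    [0.0115,0.0008,0.037],
    [0.0115,0.0008,0.037],
    [0.0115,0.0008,0.039],
    [0,0,0],
    [0,0,0.03],
    [0,0,0],
    [0.01,0,0],
    [0.01,0,0],
    [0.01,0,0],
    [0.01,0,0],
    [0.01,0,0],
    [0.01,0,0],
    [0.01,0,0],
    [0.01,0,0],
    [0,0,0],
  ],
  delta_rot=[
    [0,0,-0.1],
    [0,0,-0.1],
    [0,0,-0.1],
    [0,0,-0.1],
    [0,0,-0.1],
    [0,0,-0.1],
    [0,0,0],
    [0,0,0],
    [0,0,0],
    [0,0,0],
    [0,0,0],
    [0,0,0],
    [0,0,0],
    [0,0,0],
    [0,0,0],
    [0,0,0],
    [0,0,0],
    [0,0,0],
  ],
  grip=[-1,-1,-1,-1,-1,-1,-1,-1,-1,-1,-1,-1,-1,-1,-1,-1,-1,-1],
)

```text
clock: 8.12
tool_pos: [0.4529, 0.1592, 0.1697]
eef_rot: [0.622, 0.783, 0.0, -0.0]
contact_force: [1.0, 1.1, 0.6]
opening: 0.006
finger_force: 0.0
```

Emit:
play_rows(
  translation=[
    [-0.0275,0,-0.0175],
    [-0.0275,0,-0.0175],
    [-0.038,0,0],
    [-0.038,0,0],
    [-0.039,0,0],
    [0,0,0],
    [0,0,0.035],
    [0,0,0],
    [-0.01,0,0],
    [-0.01,0,0],
    [-0.01,0,0],
    [-0.01,0,0],
    [-0.01,0,0],
    [-0.01,0,0],
    [-0.01,0,0],
    [-0.01,0,0],
    [0,0,0],
  ],
  delta_rot=[
    [0,0,0],
    [0,0,0],
    [0,0,0],
    [0,0,0],
    [0,0,0],
    [0,0,0],
    [0,0,0],
    [0,0,0],
    [0,0,0],
    [0,0,0],
    [0,0,0],
    [0,0,0],
    [0,0,0],
    [0,0,0],
    [0,0,0],
    [0,0,0],
    [0,0,0],
  ],
  grip=[-1,-1,-1,-1,-1,-1,-1,-1,-1,-1,-1,-1,-1,-1,-1,-1,-1],
)

```text
clock: 10.25
tool_pos: [0.5091, -0.0873, 0.1696]
eef_rot: [0.624, 0.781, -0.0, 0.0]
contact_force: [-0.8, 1.7, 0.3]
opening: 0.011
finger_force: 0.0
```

```bash
python3 - <<'E'
from fit import *
R=down(102.85); c=lambda y,z:place(pc,[[0,y,z]])[0]
s=r.get_state(); print(s['clock'],s['tool_pos'],s['contact_force'])
a=plan(c(-.07,.20),R,3); a=plan(c(-.0,.25),R,3,a)
E
```

```text
crate [0.4812 0.0351 0.2242] 12.847134739375898 [-0.6356 -0.9498  1.3296 -1.2825 -0.2649  1.9855 -0.4981  0.8382]
rest [ 0.5182 -0.296  -0.0675] -3.864864844606543 [-0.3856 -1.2829  1.0151 -0.8986 -2.0779  0.6578  1.5422  1.8049]
10.25 [ 0.5091 -0.0873  0.1696] [-0.77    1.6683  0.3268]
3 rows rot [-0.    0.02 -0.02] trans [[0.0185, -0.0, -0.0101]]
3 rows rot [0. 0. 0.] trans [[0.0233, 0.0, -0.0167]]
```

Emit:
play_rows(
  translation=[
    [0.0185,0,-0.02],
    [0.0185,0,-0.02],
    [0.0185,0,-0.03],
    [0.0235,0,-0.03],
    [0.0235,0,-0.03],
    [0.0225,0,-0.02],
    [0,0,0],
    [0,0,0],
  ],
  delta_rot=[
    [0,0,0],
    [0,0,0],
    [0,0,0],
    [0,0,0],
    [0,0,0],
    [0,0,0],
    [0,0,0],
    [0,0,0],
  ],
  grip=[-1,-1,-1,0,0,0,0,0],
)

```text
clock: 11.25
tool_pos: [0.4807, 0.0351, 0.3192]
eef_rot: [0.623, 0.782, -0.001, 0.0]
contact_force: [0.1, -0.5, 0.5]
opening: 0.499
finger_force: 0.0
```

```bash
python3 - <<'E'
from fit import *
s=r.get_state(); print(s['clock'],s['tool_pos'],s['opening'],s['contact_force'])
W=r.snapshot("wrist"); S=r.snapshot("side"); C=r.snapshot("scene"); cv2.imwrite("pics/scene2.png",C)
a=W; b=cv2.resize(S[150:310,190:400],None,fx=1.9,fy=1.9)
o=np.zeros((600,800,3),np.uint8); o[:420*2//3,:560*2//3]=cv2.resize(W,(373,280)); 
o[290:290+b.shape[0],:b.shape[1]]=b
d=cv2.resize(C[180:310,200:400],(400,260)); o[:260,395:795]=d; cv2.imwrite("pics/combo.png",o)
R=down(102.85); plan(place(pc,[[0,0,.142]])[0],R,5)
E
```

```text
crate [0.4812 0.0351 0.2242] 12.847134739375898 [-0.6356 -0.9498  1.3296 -1.2825 -0.2649  1.9855 -0.4981  0.8382]
rest [ 0.5182 -0.296  -0.0675] -3.864864844606543 [-0.3856 -1.2829  1.0151 -0.8986 -2.0779  0.6578  1.5422  1.8049]
11.25 [0.4807 0.0351 0.3192] 0.4987209208865255 [ 0.0915 -0.543   0.4739]
5 rows rot [-0.02  0.01 -0.01] trans [[0.0001, 0.0002, 0.0353], [0.0001, 0.0001, 0.0353], [0.0, 0.0001, 0.0353], [0.0, 0.0001, 0.0353], [0.0, 0.0001, 0.0353]]
```

View pics/combo.png

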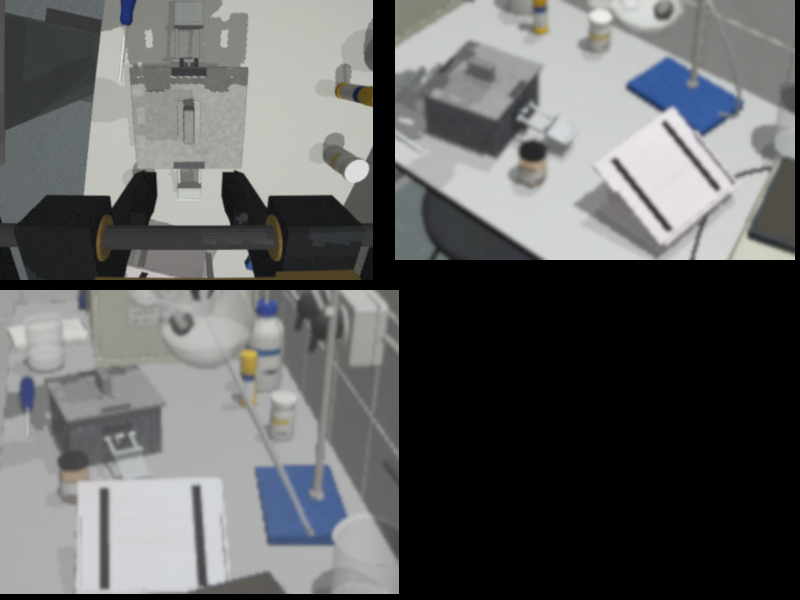

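Both clips hang open on either side, and the lid is still seated with the rib between the fingers. I'm grasping it now.

Emit:
play_rows(
  translation=[
    [0,0,0.041],
    [0,0,0.041],
    [0,0,0.041],
    [0,0,0.041],
    [0,0,0],
    [0,0,0],
    [0,0,0],
    [0,0,0],
    [0,0,0],
    [0,0,0],
  ],
  delta_rot=[
    [0,0,0],
    [0,0,0],
    [0,0,0],
    [0,0,0],
    [0,0,0],
    [0,0,0],
    [0,0,0],
    [0,0,0],
    [0,0,0],
    [0,0,0],
  ],
  grip=[0,0,0,0,0,-1,-1,-1,-1,-1],
  squeeze=40,
)

```text
clock: 12.65
tool_pos: [0.4812, 0.0357, 0.1558]
eef_rot: [0.623, 0.782, -0.0, 0.0]
contact_force: [-0.2, -0.3, -0.2]
opening: 0.153
finger_force: 40.0
```

```bash
cat >>fit.py <<'E'
Rb=Ro.from_euler('z',pr[2])*Ro.from_euler('x',30,degrees=True)
Rt=Rb*Ro.from_matrix(np.array([[0,1,0],[1,0,0],[0,0,-1.]]))
b=lambda x,y,z: place(pr,bed([[x,y,z]]))[0]   # mm in bed frame
E
python3 - <<'E'
from fit import *
s=r.get_state(); print(s['clock'],s['tool_pos'],s['opening'],s['finger_force'],s['contact_force'],s['q'])
g=np.array(s['tool_pos']); print('grasp in crate',Ro.from_euler('z',-pc[2]).apply(g-[pc[0],pc[1],0]))
a=(g,Ro.from_quat(s['eef_rot']))
a=plan(g+[0,0,.16],a[1],5,a); a=plan(b(0,10,150),Rt,9,a); 
print('hover',a[0]); a=plan(b(0,4,90),Rt,3,a); print(a[0]); a=plan(b(0,4,80),Rt,2,a)
# back edge of the instrument
for px in ((192,228),(378,226)):
  for z in (.06,.1):
    f=least_squares(lambda X:(proj(cA,[X[0],X[1],z])-px).ravel(),[.5,-.4]); print(px,z,f.x)
E
```

```text
crate [0.4812 0.0351 0.2242] 12.847134739375898 [-0.6356 -0.9498  1.3296 -1.2825 -0.2649  1.9855 -0.4981  0.8382]
rest [ 0.5182 -0.296  -0.0675] -3.864864844606543 [-0.3856 -1.2829  1.0151 -0.8986 -2.0779  0.6578  1.5422  1.8049]
12.65 [0.4812 0.0357 0.1558] 0.15282131232172327 39.999476009979844 [-0.2006 -0.2574 -0.1795] [ 0.0497  0.7861 -0.357   2.1022  0.7364  0.3775 -0.6831]
grasp in crate [0.0001 0.0007 0.1558]
5 rows rot [0. 0. 0.] trans [[-0.0, 0.0, -0.032]]
9 rows rot [-0.49  3.31  1.82] trans [[-0.0439, -0.0063, 0.0137], [-0.0448, -0.005, 0.0111], [-0.0455, -0.0037, 0.0084], [-0.046, -0.0023, 0.0057], [-0.0463, -0.0009, 0.0031], [-0.0464, 0.0006, 0.0004], [-0.0463, 0.0021, -0.0023], [-0.046, 0.0036, -0.0049], [-0.0455, 0.0051, -0.0076]]
hover [ 0.5138 -0.3622  0.1929]
3 rows rot [0. 0. 0.] trans [[-0.002, 0.0, 0.02]]
[ 0.5154 -0.3374  0.1379]
2 rows rot [0. 0. 0.] trans [[0.0, -0.0, 0.005]]
(192, 228) 0.06 [ 0.4013 -0.4476]
(192, 228) 0.1 [ 0.4085 -0.4296]
(378, 226) 0.06 [ 0.6402 -0.3926]
(378, 226) 0.1 [ 0.626  -0.3796]
```

```bash
python3 - <<'E'
from fit import *
cS=r.get_calibration("side")
for ua,us in (((193,230),(220,346)),((244,254),(257,322))):
    f=least_squares(lambda X:np.r_[(proj(cA,X)-ua).ravel(),(proj(cS,X)-us).ravel()],[.45,-.4,.1]); print(f.x,f.fun)
s=r.get_state(); g=np.array(s['tool_pos']); R0=Ro.from_quat(s['eef_rot'])
a=plan(b(0,52,170),Rt,9,(g+[0,0,.16],R0)); print('hover',a[0]); f=b(0,4,95); print(f)
plan(f,Rt,3,a)
E
```

```text
crate [0.4812 0.0351 0.2242] 12.847134739375898 [-0.6356 -0.9498  1.3296 -1.2825 -0.2649  1.9855 -0.4981  0.8382]
rest [ 0.5182 -0.296  -0.0675] -3.864864844606543 [-0.3856 -1.2829  1.0151 -0.8986 -2.0779  0.6578  1.5422  1.8049]
[ 0.4007 -0.4629  0.0321] [ 1.8678  0.432  -2.6483 -0.249 ]
[ 0.4764 -0.46    0.0803] [ 0.7542  0.191  -1.1427  0.0568]
9 rows rot [-0.49  3.31  1.82] trans [[-0.0411, -0.0055, 0.0094], [-0.0417, -0.0042, 0.007], [-0.0422, -0.003, 0.0045], [-0.0424, -0.0016, 0.002], [-0.0425, -0.0003, -0.0004], [-0.0424, 0.0011, -0.0029], [-0.0421, 0.0024, -0.0053], [-0.0416, 0.0038, -0.0077], [-0.041, 0.0052, -0.01]]
hover [ 0.5156 -0.3359  0.2312]
[ 0.5153 -0.3399  0.1423]
3 rows rot [0. 0. 0.] trans [[-0.016, 0.0, 0.025]]
```

Emit:
play_rows(
  translation=[
    [0,0,-0.01],
    [0,0,-0.02],
    [0,0,-0.03],
    [0,0,-0.035],
    [0,0,-0.035],
    [0,0,-0.03],
    [0,0,0],
  ],
  delta_rot=[
    [0,0,0],
    [0,0,0],
    [0,0,0],
    [0,0,0],
    [0,0,0],
    [0,0,0],
    [0,0,0],
  ],
  grip=[-1,-1,-1,-1,-1,-1,-1],
)

```text
clock: 13.52
tool_pos: [0.4818, 0.0363, 0.3177]
eef_rot: [0.623, 0.782, 0.002, 0.002]
contact_force: [-0.1, 0.1, -2.8]
opening: 0.154
finger_force: 40.0
```

Emit:
play_rows(
  translation=[
    [-0.041,-0.0055,0.0094],
    [-0.0417,-0.0042,0.007],
    [-0.042,-0.003,0.0045],
    [-0.0424,-0.0016,0.002],
    [-0.0425,-0.0003,-0.0004],
    [-0.0424,0.0011,-0.0029],
    [-0.042,0.0024,-0.0053],
    [-0.0416,0.0038,-0.0077],
    [-0.041,0.0052,-0.01],
    [0,0,0],
    [0,0,0],
  ],
  delta_rot=[
    [-0.5,3.3,1.8],
    [-0.5,3.3,1.8],
    [-0.5,3.3,1.8],
    [-0.5,3.3,1.8],
    [-0.5,3.3,1.8],
    [-0.5,3.3,1.8],
    [-0.5,3.3,1.8],
    [-0.5,3.3,1.8],
    [-0.5,3.3,1.8],
    [0,0,0],
    [0,0,0],
  ],
  grip=[-1,-1,-1,-1,-1,-1,-1,-1,-1,-1,-1],
)

```text
clock: 14.9
tool_pos: [0.5155, -0.3342, 0.2302]
eef_rot: [0.704, 0.661, 0.189, -0.177]
contact_force: [-0.2, 1.0, -1.8]
opening: 0.154
finger_force: 40.0
```

```bash
python3 - <<'E'
from fit import *
s=r.get_state(); print(s['clock'],s['tool_pos'],s['opening'],s['contact_force'],s['moment'],s['q'])
R=Ro.from_quat(s['eef_rot']); print('rot err deg',np.degrees((R.inv()*Rt).as_rotvec()))
a=plan(b(0,4,100),Rt,3); print(a[0]); plan(b(0,4,84),Rt,3,a)
cal=r.get_calibration("wrist"); W=r.snapshot("wrist"); S=r.snapshot("side")
o=np.hstack([cv2.resize(W,(400,300)),cv2.resize(S[200:380,170:410],(400,300))]); cv2.imwrite("pics/hov.png",o)
E
```

```text
crate [0.4812 0.0351 0.2242] 12.847134739375898 [-0.6356 -0.9498  1.3296 -1.2825 -0.2649  1.9855 -0.4981  0.8382]
rest [ 0.5182 -0.296  -0.0675] -3.864864844606543 [-0.3856 -1.2829  1.0151 -0.8986 -2.0779  0.6578  1.5422  1.8049]
14.9 [ 0.5155 -0.3342  0.2302] 0.15428026271697584 [-0.1951  0.971  -1.8224] [-0.6201  0.0074 -0.0282] [ 1.0504  1.0095 -0.8069  1.4249  0.1982  1.1274  0.2946]
rot err deg [-0.0645 -0.0176  0.2039]
3 rows rot [-0.02 -0.01  0.07] trans [[-0.0163, 0.0, 0.0227], [-0.0163, 0.0, 0.0227], [-0.0163, 0.0, 0.0227]]
[ 0.5151 -0.3424  0.1466]
3 rows rot [0. 0. 0.] trans [[-0.0, -0.0, 0.0053]]
```

View pics/hov.png

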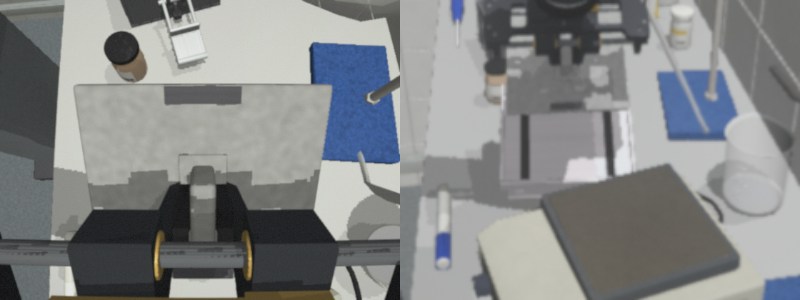

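The lid is held level with the bed and centred over it, and the glassware is well clear. I'm lowering it.

Emit:
play_rows(
  translation=[
    [-0.012,0,0.017],
    [-0.012,0,0.017],
    [-0.012,0,0.017],
    [-0.013,0,0.017],
    [0,0,0.005],
    [0,0,0.005],
    [0,0,0.005],
    [0,0,0],
  ],
  delta_rot=[
    [0,0,0.1],
    [0,0,0.1],
    [0,0,0],
    [0,0,0],
    [0,0,0],
    [0,0,0],
    [0,0,0],
    [0,0,0],
  ],
  grip=[-1,-1,-1,-1,-1,-1,-1,-1],
)

```text
clock: 16.0
tool_pos: [0.5163, -0.3358, 0.1354]
eef_rot: [0.705, 0.66, 0.189, -0.176]
contact_force: [0.3, 0.0, -2.1]
opening: 0.154
finger_force: 40.0
```

```bash
cat >st.py <<'E'
from fit import *
s=r.get_state(); R=Ro.from_quat(s['eef_rot'])
p=Rb.inv().apply(np.array(s['tool_pos'])-b(0,0,0))*1e3
print(s['clock'],'tcp in bed',p,'F in bed',Rb.inv().apply(s['contact_force']),'M',s['moment'],'err',np.degrees((R.inv()*Rt).as_rotvec()),s['opening'])
E
python3 st.py
```

```text
crate [0.4812 0.0351 0.2242] 12.847134739375898 [-0.6356 -0.9498  1.3296 -1.2825 -0.2649  1.9855 -0.4981  0.8382]
rest [ 0.5182 -0.296  -0.0675] -3.864864844606543 [-0.3856 -1.2829  1.0151 -0.8986 -2.0779  0.6578  1.5422  1.8049]
16.0 tcp in bed [ 0.7675  4.1978 86.9093] F in bed [ 0.2889 -0.9977 -1.8609] M [-0.7078 -0.0593 -0.0065] err [0.0549 0.0635 0.0613] 0.15434094044940255
```

Emit:
play_rows(
  translation=[
    [0,0,0.002],
    [0,0,0.0015],
    [0,0,0.0015],
    [0,0,0.001],
    [0,0,0],
  ],
  delta_rot=[
    [0,0,0],
    [0,0,0],
    [0,0,0],
    [0,0,0],
    [0,0,0],
  ],
  grip=[-1,-1,-1,-1,-1],
)

```text
clock: 16.62
tool_pos: [0.5164, -0.3334, 0.1302]
eef_rot: [0.706, 0.66, 0.189, -0.176]
contact_force: [-0.6, -0.9, 1.4]
opening: 0.153
finger_force: 40.0
```

```bash
python3 st.py|tail -1
```

```text
16.625 tcp in bed [ 0.6722  3.664  81.2799] F in bed [-0.5809 -0.1322  1.7059] M [-0.5377  0.125   0.1149] err [0.0791 0.077  0.0074] 0.1525699637374031
```

The lid touches the bed as expected, so I'm sliding it down to the ledge.

Emit:
play_rows(
  translation=[
    [-0.0015,0,0],
    [-0.0015,0,0],
    [-0.0015,0,0],
    [-0.001,0,0],
    [0,0,0],
  ],
  delta_rot=[
    [0,0,0],
    [0,0,0],
    [0,0,0],
    [0,0,0],
    [0,0,0],
  ],
  grip=[-1,-1,-1,-1,-1],
)

```text
clock: 17.25
tool_pos: [0.5166, -0.338, 0.1276]
eef_rot: [0.706, 0.66, 0.189, -0.175]
contact_force: [1.2, -1.0, 4.8]
opening: 0.156
finger_force: 40.0
```

```bash
python3 st.py|tail -1
```

```text
17.25 tcp in bed [ 1.1817 -1.626  81.2936] F in bed [1.309  1.6033 4.6374] M [-0.0333 -0.1931 -0.1235] err [0.1351 0.0656 0.0291] 0.15559804812833058
```

It's at the ledge, so I'm releasing gently and then backing off along the tool axis.

Emit:
play_rows(
  translation=[
    [0,0,0],
    [0,0,0],
    [0,0,0],
    [0,0,0],
    [0,0,0],
    [0,0,0],
  ],
  delta_rot=[
    [0,0,0],
    [0,0,0],
    [0,0,0],
    [0,0,0],
    [0,0,0],
    [0,0,0],
  ],
  grip=[-1,-1,-0.4,-0.2,0,0],
  squeeze=5,
)

```text
clock: 18.0
tool_pos: [0.516, -0.3379, 0.127]
eef_rot: [0.706, 0.66, 0.189, -0.176]
contact_force: [-0.4, -1.1, 0.6]
opening: 0.496
finger_force: 0.0
```

Emit:
play_rows(
  translation=[
    [0,0,-0.01],
    [0,0,-0.02],
    [0,0,-0.03],
    [0,0,-0.04],
    [0,0,-0.04],
    [0,0,-0.04],
    [0,0,0],
    [0,0,0],
  ],
  delta_rot=[
    [0,0,0],
    [0,0,0],
    [0,0,0],
    [0,0,0],
    [0,0,0],
    [0,0,0],
    [0,0,0],
    [0,0,0],
  ],
  grip=[0,0,0,0,0,0,0,0],
)

```text
clock: 19.0
tool_pos: [0.5095, -0.4271, 0.2828]
eef_rot: [0.706, 0.66, 0.189, -0.176]
contact_force: [-0.0, 0.4, -0.3]
opening: 0.499
finger_force: 0.0
```

```bash
python3 - <<'E'
from fit import *
s=r.get_state(); print(s['clock'],s['tool_pos'],s['opening'])
cal=r.get_calibration("wrist"); W=r.snapshot("wrist"); C=r.snapshot("scene")
print([(Rb.inv().apply(np.array(d['point'])-b(0,0,0)),d['confidence']) for d in r.look_for("wrist","lid")[:1]])
def dr(Q,col): cv2.polylines(W,[proj(cal,place(pr,bed(Q))).astype(int)],1,col,1)
dr([[-75,-72,13],[75,-72,13],[75,68,13],[-75,68,13]],(0,0,255)); dr([[-7,-24,43],[7,-24,43],[7,20,43],[-7,20,43]],(0,0,255))
o=np.zeros((420,800,3),np.uint8); o[:,:500]=W[:,30:530]; o[:300,500:]=cv2.resize(C[190:330,200:340],(300,300)); cv2.imwrite("pics/end.png",o)
E
```

```text
crate [0.4812 0.0351 0.2242] 12.847134739375898 [-0.6356 -0.9498  1.3296 -1.2825 -0.2649  1.9855 -0.4981  0.8382]
rest [ 0.5182 -0.296  -0.0675] -3.864864844606543 [-0.3856 -1.2829  1.0151 -0.8986 -2.0779  0.6578  1.5422  1.8049]
19.0 [ 0.5095 -0.4271  0.2828] 0.49947101997641663
[(array([0.0036, 0.0039, 0.0139]), 0.98)]
```

View pics/end.png

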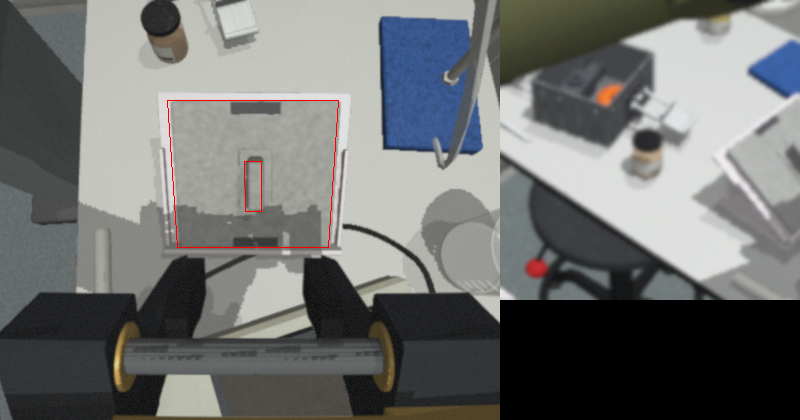

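The lid lies flat between the cheeks against the ledge and matches the outline of the target pose. The fingers are clear and both clips are open, so I'm handing in.

```bash
python3 -c "
from plant import r
print(r.finish_job())"
```

```text
the job is handed in; nothing more can be done
None
```

I flipped both clips open and laid the lid grip-up on the rest against its ledge, then handed the job in at about 19 s; the final wrist picture matched the target pose, but the hand-in returned no verdict.

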